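# Snap the press stud of a glaze sample tag with the bench pliers

### The job

Two identical pairs of pliers lie on wooden stands on the potter's bench; only one has a glaze sample tag with an open press stud waiting in its jaws. Squeeze the handles of that pair together until the press stud clicks fully shut, then let go so that the pliers spring open again. Do not squeeze the other, empty pair.

Things in the scene. Friction and masses are not known exactly. Their poses are not given: they have to be found in the camera images.
- stand: Fixed wooden stand, 112 x 84 x 36 mm, of the LOADED pliers (190 mm long, lying flat, an X from above). Origin: on the table under the pivot pin; z up, +x to the jaws, -x to the handles. Black handles overhang the stand from x = -36 to -130 mm, either side of its x axis, 9 mm thick, 45 to 65 mm above the table; outside width at x = -95 mm: 57 mm open, 34 mm shut
- squeeze (a joint): Closing angle of the loaded pliers, rad: 0 = sprung open, 0.24 = shut (stop 0.27); the jaw meets the stud's cap at 0.12. Both handles move, along the stand's y; at x = -95 mm this takes 1 to 7 N on each, and a spring reopens them. The pliers also swing on their pin as a whole, 0.12 rad either way, weakly centred, so a squeeze from both sides centres itself
- snap (a joint): Travel of the press stud's brass cap (18 mm across) on to its socket, m: 0 = open, 0.006 = fully shut. It snaps over half way and then stays shut; before that it springs back. It sits 52 mm ahead of the pivot on an upright terracotta tag with cream-glazed top, 48 x 5 mm, top 98 mm above the table, between the jaws of the loaded pliers only
- spare_squeeze (a joint): Closing angle, rad, of the other, identical pliers with empty jaws (no tag) on an identical stand, at least 200 mm to one side of the loaded one: 0 = open. Leave it open

How it is judged:
On the way:
1. the loaded pliers are squeezed closed and the press stud is shut between their jaws (value of joint squeeze above 0.12 rad and value of joint snap above 0.0045 m), for 0.05 s.
At the end, for the whole second after the job is handed in: The press stud is shut (cap travel over 4.5 mm of 6), the loaded pliers have sprung open again (closing angle under 0.08 rad) and the empty pliers are open (under 0.08 rad) (value of joint snap above 0.0045 m and value of joint each of squeeze, spare_squeeze below 0.08 rad); the robot touches nothing.
It fails at once if the empty pliers are squeezed (closing angle over 0.08 rad) (value of joint spare_squeeze above 0.08 rad).
It also fails if it takes over 29 s, if anything falls off the work surface, if the arm or the gripper's body presses on something with over 40 N, if the wrist force passes 120 N, or if a joint passes its speed limit or range.

### The arm

A 7-joint arm with a two-finger parallel gripper is mounted at the origin on the work surface. World frame = base frame: x ahead of the robot, y to its left, z up, the work surface at z = 0. Lengths are in m, angles in rad, forces in N, time in s.
With the tool pointing down it reaches from about 0.425 to 0.925 m from the base axis. Payload 6.8 kg.
Tool frame: the origin (TCP) lies midway between the tips of the shut fingers; the grasp point (between the pads) lies 19 mm behind it; z points along the fingers, y is the line along which they close (so a half turn about z gives the same grasp; the last joint's range is limited). The gripper opens to 85 mm and grips with 20 to 120 N. Pads are 22 mm wide; open, the fingers measure 114 mm over their backs; the gripper's body (76 mm by 85 mm) begins 54 mm behind the grasp point. The pads swing forward as they close: fully open they stand 13 mm farther back than shut.
Start: joints at [1.147, 0.477, 0.022, 1.555, -0.011, 1.109, -0.083], TCP at [0.21, -0.642, 0.231] pointing down, gripper open.
Joint ranges: [-2.96, 2.96], [-0.34, 2.1], [-1.41, 1.46], [0.24, 2.44], [-1.37, 4.51], [0.17, 1.92], [-2.96, 2.96]. Speed limits (rad/s): [2.39, 2.39, 3.14, 3.14, 3.14, 3.14, 3.14].

### API

Orientations are given as a unit quaternion [w, x, y, z].
In Python, from station import bot gives the robot as it stands.
- The arm moves only by the tool jog_arm, never from a script. Its argument "rows" is a list of rows, each an object of numbers: "fingers": the finger opening in mm, from 0 to 85.4; "x", "y", "z": the shift along the tool's x, y, z in mm; "ax", "ay", "az": the turn, a rotation vector about the tool's x, y, z in degrees. A call has exactly 8 rows; each row shifts and turns the commanded pose from where the row before left it, along the tool's axes as they then stand; what a row does not reach is not made up. A row lasts 1/10 s, in which the tool goes at most 50 mm and 8.59 degrees, less where a joint would pass 70% of its speed; a pose out of reach is approached as far as the arm can. A call with a gripper value outside its range is refused whole. The fingers move at their own pace and stop on an object; "force" is the grip in N (left out, the last holds). Time passes only in rows, so rows that do not move let the fingers close, or fill a call up. It gives the time, the measured TCP pose, the force, the opening and the grip force at its end, in the units of the state.
- bot.get_obs(): the state, without advancing time (a new reading comes with each control period).
- bot.read_camera(name): name is "scene" or "top" or "wrist"; returns a dict with "pixels" (400x640x3 uint8, red, green, blue), "vertical_fov" (degrees; the focal length in pixels is half the picture's height over the tangent of half this angle, whatever the lens; pixels are square), "cx", "cy" (the principal point, pixels), "world_from_camera" (4x4, takes a point from camera to world coordinates). Camera axes: x right, y down, z forward; pixel columns grow to the right and rows downward; lengths in m; the calibration is good to about 2 mm. A picture is of the moment at which its call begins. There is no depth.
- bot.hand_in(): hands the job in; it is judged then, once.
The state is a dict: "t": time; "q": joint angles; "joint_vel": joint speeds; "joint_torque": joint torques, N m; "eef_pos": TCP position; "tool_rot": TCP orientation; "contact_force": force on the tool from outside, world axes, zero at the start; "torque": the same for the moment, N m; "gripper_width": opening from 0.0 (shut) to 1.0 (fully open); "grasp_force": force on a finger pad.
Only numpy, scipy, OpenCV 4.12 (cv2) and the standard library are available. Lean on these libraries where they do the work, as an engineer would, in place of code of your own. Each camera call takes 0.05 s, during which the arm holds its last target. There are 200 camera calls.

## Working session

There is one attempt and no reset: what is moved stays moved. The work goes in short steps, Python scripts to look and compute and a tool call to move; the robot and the scene stay as the last step left them, time stands still between calls to the robot, and variables do not carry over. Pictures are saved under pics/ and viewed, at most 10 in all, crops included, and the job is handed in when it is done.

Besides the shell and the picture viewer there is one more tool, called after ">>>" as name([rows], argument=value, ...), one row to a line, values as JSON. jog_arm: Moves the arm, as the interface text tells. Its arguments: {"type":"object","properties":{"rows":{"type":"array","items":{"type":"object","properties":{"fingers":{"type":"number"},"x":{"type":"number"},"y":{"type":"number"},"z":{"type":"number"},"ax":{"type":"number"},"ay":{"type":"number"},"az":{"type":"number"}}}},"force":{"type":"number"}},"required":["rows"]}

```bash
mkdir -p pics
cat > h.py <<'E'
import numpy as np, cv2
from station import bot
def cam(n,save=None):
    c=bot.read_camera(n)
    if save: cv2.imwrite(f'pics/{save}.png',c['pixels'][:,:,::-1])
    return c
def ray(c,u,v,z):
    f=200/np.tan(np.radians(c['vertical_fov'])/2)
    M=np.array(c['world_from_camera']); d=M[:3,:3]@np.array([(u-c['cx'])/f,(v-c['cy'])/f,1]); o=M[:3,3]
    return o+d*(z-o[2])/d[2]
E
python3 - <<'E'
from h import *
import pickle
for n in('top','scene'):
    c=cam(n,n+'1'); pickle.dump(c,open(n+'.pkl','wb')); print(n,c['vertical_fov'],np.round(c['world_from_camera'],3).tolist())
print(bot.get_obs())
E
```

```text
top 46.488244821484976 [[0.013, -0.99, 0.143, 0.474], [-1.0, -0.014, -0.001, -0.012], [0.003, -0.143, -0.99, 0.948], [0.0, 0.0, 0.0, 1.0]]
scene 51.2082202607691 [[0.823, 0.361, -0.439, 0.984], [0.568, -0.509, 0.647, -0.558], [0.01, -0.781, -0.624, 0.567], [0.0, 0.0, 0.0, 1.0]]
{'t': 0.1, 'q': array([ 1.14692775,  0.47775384,  0.02237576,  1.55634715, -0.01147705,
        1.1093005 , -0.0831105 ]), 'joint_vel': array([ 0.00124304, -0.00077041, -0.00057878, -0.00353424,  0.00021302,
        0.00064124,  0.00107507]), 'joint_torque': array([ 5.70966076e-03, -5.97758675e+01,  1.61370344e+00, -2.81955743e+01,
        1.27758514e-02,  4.98038411e-03, -1.64829814e-06]), 'eef_pos': array([ 0.20941725, -0.64113193,  0.23040147]), 'tool_rot': array([-8.13480930e-04,  9.87562551e-01,  1.57224370e-01, -2.10028199e-04]), 'contact_force': array([-0.85377887, -0.57112157, -0.1214105 ]), 'torque': array([-0.01441463, -0.03300068,  0.02785168]), 'grasp_force': 0.0, 'gripper_width': 1.000965365961409}
```

View pics/top1.png

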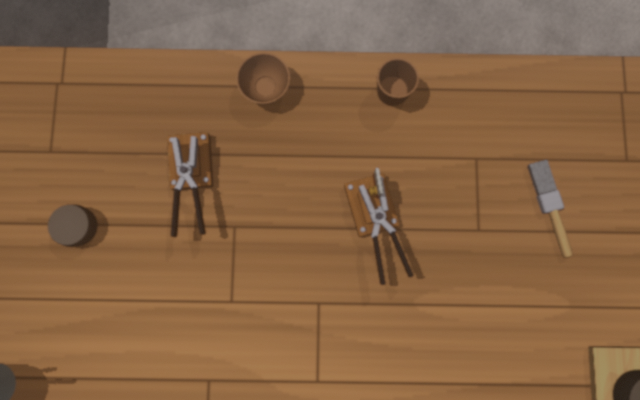

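View pics/scene1.png

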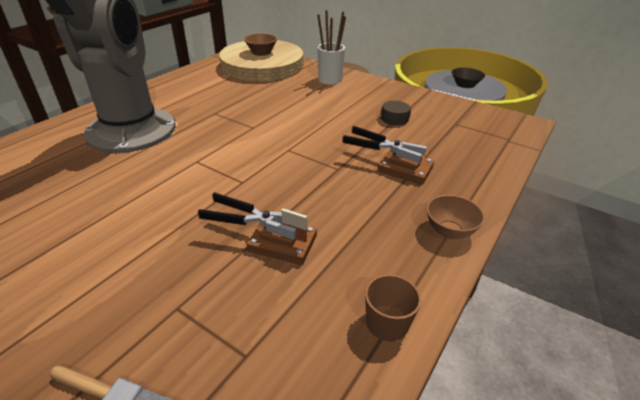

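The top view shows two pairs: the left one, pivot (185,170), has empty jaws. The right one, pivot (379,215), has brass at (372,190). In the scene view the nearer pair, around (265,220), has the cream-topped tag, so the right-hand pair is the loaded one.

```bash
cat > m.py <<'E'
from h import *
import pickle,sys
def handles(c,box,thr=45):
    x0,y0,x1,y1=box
    m=(c['pixels'].max(2)<thr).astype(np.uint8); k=np.zeros_like(m); k[y0:y1,x0:x1]=m[y0:y1,x0:x1]
    cs,_=cv2.findContours(k,0,cv2.CHAIN_APPROX_NONE); out=[]
    for q in cs:
        if cv2.contourArea(q)<60: continue
        P=np.array([ray(c,u,v,.055)[:2] for u,v in q[:,0]])
        r=cv2.minAreaRect((P*1000).astype(np.float32)); b=cv2.boxPoints(r)
        e=sorted([((b[i]+b[(i+1)%4])/2,np.linalg.norm(b[i]-b[(i+1)%4])) for i in range(4)],key=lambda t:t[1])[:2]
        out.append(sorted([t[0] for t in e],key=lambda p:p[0])); print(np.round(out[-1],1).tolist(),np.round(r[1],1),cv2.boundingRect(q))
    return out
E
python3 - <<'E'
from m import *
c=pickle.load(open('top.pkl','rb'))
for t in(45,60): handles(c,(355,225,430,300),t)
p=ray(c,379,215,.06);print('pivot',p)
print('spare pivot',ray(c,185,170,.06))
from scipy.spatial.transform import Rotation as R
print(R.from_quat(np.roll(bot.get_obs()['tool_rot'],-1)).as_matrix().round(3))
E
```

```text
[[472.8999938964844, -181.60000610351562], [551.2000122070312, -147.3000030517578]] [85.5  5.3] (392, 233, 20, 43)
pivot [ 0.58594604 -0.12193245  0.06      ]
spare pivot [0.66899796 0.25552863 0.06      ]
[[ 0.951  0.311 -0.001]
 [ 0.311 -0.951  0.002]
 [-0.    -0.002 -1.   ]]
```

>>> jog_arm([
  {"x": 30,"y": -27},
  {"x": 30,"y": -27},
  {"x": 30,"y": -27},
  {"x": 30,"y": -27},
  {"x": 30,"y": -27},
  {"x": 30,"y": -27},
  {"x": 30,"y": -27},
  {"x": 30,"y": -27},
])

```text
invalid input
```

>>> jog_arm([
  {"x": 30,"y": -27},
  {"x": 30,"y": -27},
  {"x": 30,"y": -27},
  {"x": 30,"y": -27},
  {"x": 30,"y": -27},
  {"x": 30,"y": -27},
  {},
  {},
])

```text
invalid input
```

Run:
```python
from h import *
import pickle
c=cam('wrist','w1'); pickle.dump(c,open('w.pkl','wb')); o=bot.get_obs();print(o['eef_pos'],o['tool_rot'],o['contact_force'],o['t'])
print(c['vertical_fov'],np.round(c['world_from_camera'],3).tolist())
```

```text
[ 0.20944337 -0.64122726  0.2305761 ] [-6.63753768e-04  9.87562541e-01  1.57225182e-01 -1.71191474e-04] [ 0.21539611 -0.6269627   0.05377109] 0.15
65.76771144402088 [[0.31, -0.902, -0.3, 0.287], [-0.951, -0.295, -0.095, -0.616], [-0.003, 0.315, -0.949, 0.372], [0.0, 0.0, 0.0, 1.0]]
```

View pics/w1.png

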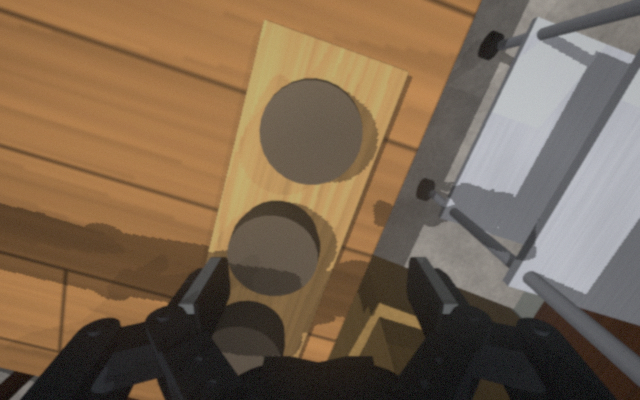

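The wrist view still shows the start place, a board with cups at (310,130) and (275,250). Both moves were refused, so I'll fill in every field.

>>> jog_arm([
  {"fingers": 85,"x": 30,"y": -27,"z": 0,"ax": 0,"ay": 0,"az": 0},
  {"fingers": 85,"x": 30,"y": -27,"z": 0,"ax": 0,"ay": 0,"az": 0},
  {"fingers": 85,"x": 30,"y": -27,"z": 0,"ax": 0,"ay": 0,"az": 0},
  {"fingers": 85,"x": 30,"y": -27,"z": 0,"ax": 0,"ay": 0,"az": 0},
  {"fingers": 85,"x": 30,"y": -27,"z": 0,"ax": 0,"ay": 0,"az": 0},
  {"fingers": 85,"x": 30,"y": -27,"z": 0,"ax": 0,"ay": 0,"az": 0},
  {"fingers": 85,"x": 30,"y": -27,"z": 0,"ax": 0,"ay": 0,"az": 0},
  {"fingers": 85,"x": 30,"y": -27,"z": 0,"ax": 0,"ay": 0,"az": 0},
])

```text
t: 0.95
eef_pos: [0.3711, -0.3602, 0.2312]
tool_rot: [-0.0, 0.988, 0.157, -0.0]
contact_force: [0.6, 0.3, 0.4]
gripper_width: 0.992
grasp_force: 0.0
```

>>> jog_arm([
  {"fingers": 85,"x": 30,"y": -27,"z": 0,"ax": 0,"ay": 0,"az": 0},
  {"fingers": 85,"x": 30,"y": -27,"z": 0,"ax": 0,"ay": 0,"az": 0},
  {"fingers": 85,"x": 30,"y": -27,"z": 0,"ax": 0,"ay": 0,"az": 0},
  {"fingers": 85,"x": 30,"y": -27,"z": 0,"ax": 0,"ay": 0,"az": 0},
  {"fingers": 85,"x": 30,"y": -27,"z": 0,"ax": 0,"ay": 0,"az": 0},
  {"fingers": 85,"x": 30,"y": -27,"z": 0,"ax": 0,"ay": 0,"az": 0},
  {"fingers": 85,"x": 0,"y": 0,"z": 0,"ax": 0,"ay": 0,"az": 0},
  {"fingers": 85,"x": 0,"y": 0,"z": 0,"ax": 0,"ay": 0,"az": 0},
])

```text
t: 1.75
eef_pos: [0.4916, -0.1511, 0.2311]
tool_rot: [-0.0, 0.987, 0.158, -0.0]
contact_force: [-0.3, 0.1, -0.4]
gripper_width: 0.998
grasp_force: 0.0
```

Run:
```python
from m import *
c=cam('wrist','w2'); pickle.dump(c,open('w.pkl','wb')); o=bot.get_obs();print(o['eef_pos'],o['tool_rot'],o['contact_force'],o['t'])
handles(c,(0,0,640,260),45)
```

```text
[ 0.49100461 -0.15243472  0.23100476] [ 1.08925231e-04  9.87570104e-01  1.57178455e-01 -4.58623240e-04] [-0.14498217  0.29099395 -0.05914644] 1.8
```

View pics/w2.png

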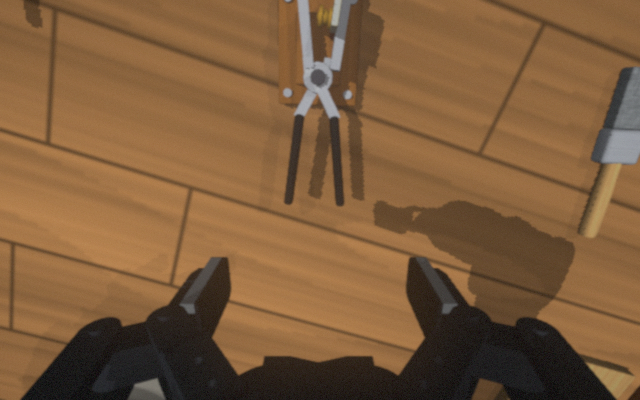

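The wrist view shows the pivot at (318,77), the left handle running (299,118)-(289,203) and the right one (334,118)-(340,205). The brass stud is at (325,15), and the gripper is nearly square to the handles.

Run:
```python
from m import *
from scipy.spatial.transform import Rotation as R
c=pickle.load(open('w.pkl','rb')); o=bot.get_obs()
T=R.from_quat(np.roll(o['tool_rot'],-1)); 
for n,u,v,z in[('pivot',318,77,.06),('L0',299,118,.055),('L1',289,203,.055),('R0',334,118,.055),('R1',340,205,.055),('sL',287,92,.036),('sR',348,94,.036)]:
    p=ray(c,u,v,z); print(n,p.round(4),(T.inv().apply(p-o['eef_pos'])*1000).round(1))
```

```text
pivot [ 0.5847 -0.1198  0.06  ] [ 99.4  -1.9 170.9]
L0 [ 0.5429 -0.1136  0.055 ] [ 61.5 -20.8 175.9]
L1 [ 0.4537 -0.1297  0.055 ] [-28.2 -33.2 176. ]
R0 [ 0.5538 -0.1468  0.055 ] [ 61.6  14.1 175.9]
R1 [ 0.4689 -0.1831  0.055 ] [-30.4  22.3 176. ]
sL [ 0.5623 -0.0936  0.036 ] [ 86.2 -33.9 194.9]
sR [ 0.5801 -0.1539  0.036 ] [ 84.4  29.  194.9]
```

>>> jog_arm([
  {"fingers": 85,"x": 4,"y": -4.5,"z": 0,"ax": 0,"ay": 0,"az": 1.5},
  {"fingers": 85,"x": 0,"y": 0,"z": 30,"ax": 0,"ay": 0,"az": 0},
  {"fingers": 85,"x": 0,"y": 0,"z": 40,"ax": 0,"ay": 0,"az": 0},
  {"fingers": 85,"x": 0,"y": 0,"z": 40,"ax": 0,"ay": 0,"az": 0},
  {"fingers": 85,"x": 0,"y": 0,"z": 40,"ax": 0,"ay": 0,"az": 0},
  {"fingers": 85,"x": 0,"y": 0,"z": 30,"ax": 0,"ay": 0,"az": 0},
  {"fingers": 85,"x": 0,"y": 0,"z": 17,"ax": 0,"ay": 0,"az": 0},
  {"fingers": 85,"x": 0,"y": 0,"z": 0,"ax": 0,"ay": 0,"az": 0},
])

```text
t: 2.6
eef_pos: [0.4911, -0.1478, 0.032]
tool_rot: [-0.001, 0.99, 0.143, -0.003]
contact_force: [0.3, -0.3, -0.2]
gripper_width: 0.993
grasp_force: 0.0
```

Run:
```python
from h import *
cam('wrist','w3'); o=bot.get_obs();print(o['eef_pos'],o['contact_force'],o['t'])
```

```text
[ 0.49245867 -0.14776861  0.03350739] [-0.00735083  0.75647403  0.04886381] 2.65
```

View pics/w3.png

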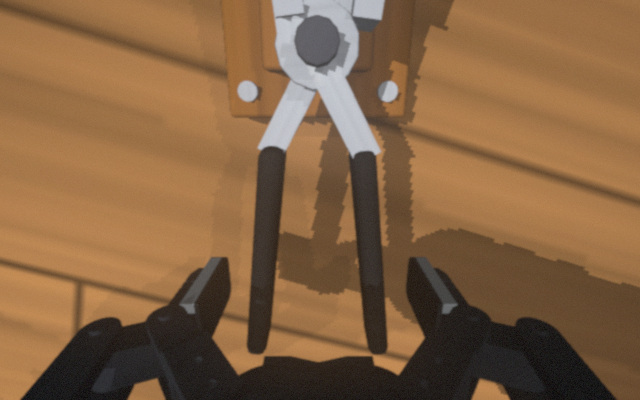

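Both handles, at (260,270) and (370,270), stand centred between the pads at (220,280) and (420,280). Closing now.

>>> jog_arm([
  {"fingers": 60,"x": 0,"y": 0,"z": 0,"ax": 0,"ay": 0,"az": 0},
  {"fingers": 50,"x": 0,"y": 0,"z": 0,"ax": 0,"ay": 0,"az": 0},
  {"fingers": 40,"x": 0,"y": 0,"z": 0,"ax": 0,"ay": 0,"az": 0},
  {"fingers": 30,"x": 0,"y": 0,"z": 0,"ax": 0,"ay": 0,"az": 0},
  {"fingers": 28,"x": 0,"y": 0,"z": 0,"ax": 0,"ay": 0,"az": 0},
  {"fingers": 28,"x": 0,"y": 0,"z": 0,"ax": 0,"ay": 0,"az": 0},
  {"fingers": 28,"x": 0,"y": 0,"z": 0,"ax": 0,"ay": 0,"az": 0},
  {"fingers": 28,"x": 0,"y": 0,"z": 0,"ax": 0,"ay": 0,"az": 0},
], force=25)

```text
t: 3.45
eef_pos: [0.4936, -0.1448, 0.0356]
tool_rot: [-0.001, 0.99, 0.144, -0.0]
contact_force: [-5.0, 5.8, 13.2]
gripper_width: 0.345
grasp_force: 24.2
```

Run:
```python
from h import *
cam('wrist','w4'); o=bot.get_obs();print(o['eef_pos'],o['contact_force'],o['grasp_force'],o['gripper_width']*85.4,o['t'])
```

```text
[ 0.49356232 -0.14474622  0.03556129] [-6.14096845  5.68272684 13.94596079] 24.192996957572177 29.891222016411895 3.5
```

View pics/w4.png

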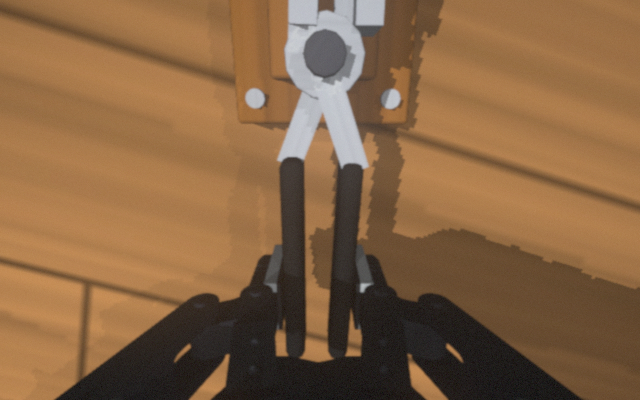

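The handles, at (292,250) and (347,250), are pressed together by the pads. The opening is 30 mm at 24 N, below the 34 mm shut width, so the pliers are at their stop. Next I open and lift straight up.

>>> jog_arm([
  {"fingers": 45,"x": 0,"y": 0,"z": 0,"ax": 0,"ay": 0,"az": 0},
  {"fingers": 60,"x": 0,"y": 0,"z": 0,"ax": 0,"ay": 0,"az": 0},
  {"fingers": 85,"x": 0,"y": 0,"z": 0,"ax": 0,"ay": 0,"az": 0},
  {"fingers": 85,"x": 0,"y": 0,"z": 0,"ax": 0,"ay": 0,"az": 0},
  {"fingers": 85,"x": 0,"y": 0,"z": 0,"ax": 0,"ay": 0,"az": 0},
  {"fingers": 85,"x": 0,"y": 0,"z": 0,"ax": 0,"ay": 0,"az": 0},
  {"fingers": 85,"x": 0,"y": 0,"z": -10,"ax": 0,"ay": 0,"az": 0},
  {"fingers": 85,"x": 0,"y": 0,"z": -20,"ax": 0,"ay": 0,"az": 0},
])

```text
t: 4.3
eef_pos: [0.4928, -0.1461, 0.064]
tool_rot: [-0.001, 0.99, 0.144, -0.001]
contact_force: [-0.1, 0.0, 0.4]
gripper_width: 0.991
grasp_force: 0.0
```

>>> jog_arm([
  {"fingers": 85,"x": 0,"y": 0,"z": -30,"ax": 0,"ay": 0,"az": 0},
  {"fingers": 85,"x": 0,"y": 0,"z": -40,"ax": 0,"ay": 0,"az": 0},
  {"fingers": 85,"x": 0,"y": 0,"z": -40,"ax": 0,"ay": 0,"az": 0},
  {"fingers": 85,"x": 0,"y": 0,"z": -40,"ax": 0,"ay": 0,"az": 0},
  {"fingers": 85,"x": 0,"y": 0,"z": -20,"ax": 0,"ay": 0,"az": 0},
  {"fingers": 85,"x": 0,"y": 0,"z": 0,"ax": 0,"ay": 0,"az": 0},
  {"fingers": 85,"x": 0,"y": 0,"z": 0,"ax": 0,"ay": 0,"az": 0},
  {"fingers": 85,"x": 0,"y": 0,"z": 0,"ax": 0,"ay": 0,"az": 0},
])

```text
t: 5.1
eef_pos: [0.493, -0.1462, 0.2333]
tool_rot: [-0.0, 0.99, 0.144, -0.001]
contact_force: [-0.3, 0.5, 0.3]
gripper_width: 0.992
grasp_force: 0.0
```

Run:
```python
from h import *
c=cam('wrist'); a=c['pixels'][0:210,240:400]
import pickle; b=pickle.load(open('w.pkl','rb'))['pixels'][0:210,240:400]
cv2.imwrite('pics/w5.png',cv2.resize(np.hstack([b,a])[:,:,::-1],None,fx=2.5,fy=2.5)); o=bot.get_obs();print(o['eef_pos'],o['contact_force'],o['t'])
```

```text
[ 0.49296446 -0.14617483  0.23309204] [-0.47615244  1.37818544  0.49233911] 5.15
```

View pics/w5.png

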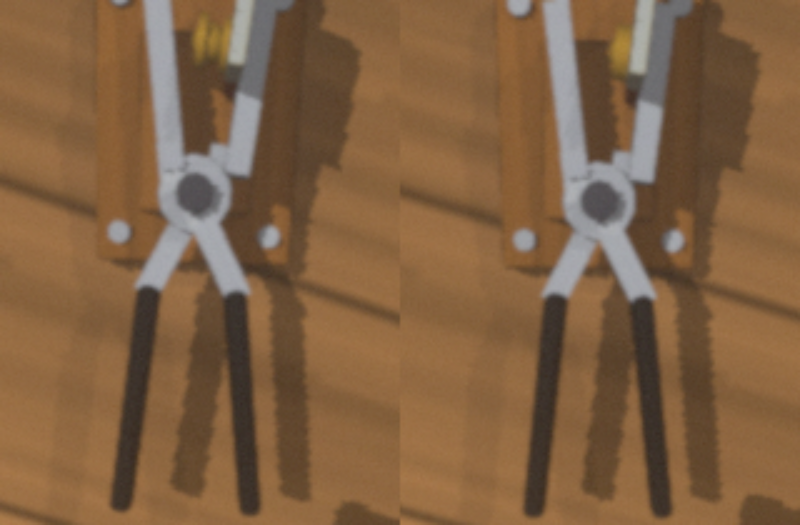

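Before (left half), the stud spanned x 193-232 in two rings. Now (right half) it is a single shut block at 610-632, and the handles are as wide apart as before. The stud is shut and the pliers are open.

```bash
python3 -c "
from station import bot
print(bot.hand_in())"
```

```text
the job is handed in; nothing more can be done
None
```

I squeezed the loaded pliers until the press stud shut, then let go; they sprang open again, the arm never went near the empty pair, and I handed the job in at about 5 s (no verdict came back).

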